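Sweep the brass offcuts into the scrap tray

TASK

Clear the metalworker's bench: with the fingers, push the three brass pieces (disc, collar and plate) along the bench top through the open side of the blue scrap tray until each lies flat and wholly inside it. Only slide them, never lift them or stack one on another, and leave the copper bowl, the steel punch and the hammer where they are. Finish with the arm clear of everything.

Things in the scene. Friction and masses are not known exactly. Their poses are not given: they have to be found in the camera images.
- tray: Blue scrap tray fixed to the bench: three walls 4 mm thick, 30 mm high; floor flush with the bench, no sill, pieces slide straight in. Inside 130 mm deep (its x) by 200 mm wide (its y). Origin at the centre of the inside floor; x points from the open side into the tray: open side at x = -65 mm, back wall at x = +65 mm.
- disc: Loose solid brass disc lying flat, 44 mm diameter, 12 mm thick, about 150 g. Origin at the centre of its underside, z up.
- collar: Loose brass ring lying flat, 44 mm outer diameter, 18 mm hole, 12 mm thick, about 120 g. Origin at the centre of its underside, z up.
- plate: Loose brass plate lying flat, 42 mm (its x) by 36 mm (its y), 12 mm thick, about 150 g. Origin at the centre of its underside, z up.
- bowl: Bystander: loose copper bowl, 90 mm across the rim, 50 mm high. Origin at the centre of its underside.
- punch: Bystander: loose steel doming punch standing upright, 32 mm across its head, 60 mm high. Origin at the centre of its foot.
- hammer: Bystander: loose hammer lying flat, 240 mm long along its x axis with the handle to -x, wooden handle, steel head 88 mm across (its y), all 26 mm high. Origin on its underside, near the middle of its length.

How it is judged:
By the outcome, as a careful person would: the job done as asked, in the order asked, and still so for the second after the job is handed in, with the robot touching nothing.
It also fails if it takes over 72 s, if anything falls off the work surface, if the arm or the gripper's body presses on something with over 40 N, if the wrist force passes 120 N, or if a joint passes its speed limit or range.

ROBOT

A 7-joint arm with a two-finger parallel gripper is mounted at the origin on the work surface. World frame = base frame: x ahead of the robot, y to its left, z up, the work surface at z = 0. Lengths are in mm, angles in degrees, forces in N, time in s.
With the tool pointing down it reaches from about 425 to 875 mm from the base axis. Payload 8.4 kg.
Tool frame: the origin (TCP) lies between the finger pads; the fingertips stand 17 mm ahead of it and the grasp point (between the pads) lies 2 mm behind it; z points along the fingers, y is the line along which they close (so a half turn about z gives the same grasp; the last joint's range is limited). The gripper opens to 85 mm and grips with 20 to 120 N. Pads are 22 mm wide; open, the fingers measure 114 mm over their backs; the gripper's body (76 mm by 85 mm) begins 54 mm behind the grasp point. The pads swing forward as they close: fully open they stand 13 mm farther back than shut.
Start: joints at [69.66, 19.091, 2.286, 83.961, -0.768, 76.965, -3.352], TCP at [164.441, -628.826, 219.808] pointing down, gripper open.
Joint ranges: [-147.57, 147.57], [-21.85, 119.76], [-74.77, 79.35], [14.55, 137.4], [-85.83, 265.84], [4.83, 119.75], [-152.11, 152.11]. Speed limits (degrees/s): [127.2, 127.2, 159.86, 159.86, 180, 180, 180].

INTERFACE

Orientations are given as [roll, pitch, yaw] about the fixed x, y, z axes, in that order (R = Rz(yaw) Ry(pitch) Rx(roll)).
In Python, from workcell import env gives the robot as it stands. The module is installed in compiled form; this text tells all that it offers.
- The arm moves only by the shell command python3 -m jog 'ROWS' [OPENING]. ROWS is JSON, a list that holds one entry, the list of rows, each a list of 4 numbers: the shift along the world's x, y, z in m, then the turn about the world's z in degrees. A call has 1 to 10 rows; each row is the pose to reach, as a shift and turn from the pose commanded when the call began; what a row does not reach only later rows make up. A row lasts 1/10 s, in which the tool goes at most 50 mm and 8.59 degrees, less where a joint would pass 70% of its speed; a pose out of reach is approached as far as the arm can. A call with a gripper value outside its range is refused whole. OPENING is the finger opening in m, from 0 to 0.0854, set as the call begins (- or left out, the last holds). The fingers move at their own pace and stop on an object; the grip force is fixed at half the most. Time passes only in rows, so rows that repeat a pose let the fingers close. It gives the time, the measured TCP pose, the force, the opening and the grip force at its end, in the units of the state.
- env.sense(): the state, without advancing time (a new reading comes with each control period).
- env.camera(name): name is "side" or "top"; returns a dict with "frame" (384x512x3 uint8, red, green, blue), "depth" (384x512 float32, mm along the optical axis (not along the pixel's ray), 0 where there is no reading), "K" (3x3 intrinsics, pixels), "R" (3x3) and "t" (3): a world point X has camera coordinates R X + t. Camera axes: x right, y down, z forward; pixel columns grow to the right and rows downward; lengths in mm; the calibration is good to about 2 mm. A picture is of the moment at which its call begins.
- env.close_job(): hands the job in; it is judged then, once.
The state is a dict: "time_s": time; "joint_pos": joint angles; "joint_vel": joint speeds; "effort": joint torques, N m; "tool_pos": TCP position; "tool_rot": TCP orientation; "force": force on the tool from outside, world axes, zero at the start; "ft_torque": the same for the moment, N m; "grip_width": finger opening in mm; "finger_force": force on a finger pad.
Only numpy, scipy, OpenCV 4.12 (cv2) and the standard library are available. Lean on these libraries where they do the work, as an engineer would, in place of code of your own. Each camera call takes 0.05 s, during which the arm holds its last target. There are 200 camera calls.

## Working session

There is one attempt and no reset: what is moved stays moved. The work goes in short steps, Python scripts to look and compute and a shell command to move; the robot and the scene stay as the last step left them, time stands still between calls to the robot, and variables do not carry over. Pictures are saved under pics/ and viewed, at most 10 in all, crops included, and the job is handed in when it is done.

```bash
mkdir -p pics; cat > h.py <<'E'
import numpy as np, cv2
from workcell import env
def shot(n,f):
    c=env.camera(n); cv2.imwrite('pics/'+f,cv2.cvtColor(c['frame'],cv2.COLOR_RGB2BGR)); return c
def ray(c,u,v,z):
    K,R,t=map(np.array,(c['K'],c['R'],c['t'])); o=-R.T@t.ravel(); d=R.T@np.linalg.solve(K,[u,v,1.]); return (o+d*(z-o[2])/d[2])
E
python3 - <<'E'
from h import *
a=shot('top','t0.png');b=shot('side','s0.png')
for c in(a,b): print(c['K'],-np.array(c['R']).T@np.ravel(c['t']),c['R'])
print(env.sense())
E
```

```text
[[492.05117385   0.         252.00249376]
 [  0.         492.05117385 195.41581353]
 [  0.           0.           1.        ]] [ 340.4172556    -1.73090716 1223.04630179] [[ 0.01832884 -0.99970437  0.01597607]
 [-0.982979   -0.02093902 -0.18252081]
 [ 0.18280137 -0.01235875 -0.98307218]]
[[371.65744568   0.         258.73648257]
 [  0.         371.65744568 190.86116343]
 [  0.           0.           1.        ]] [401.47466564 589.96383648 585.27277361] [[-0.96346995 -0.26764616 -0.00954957]
 [-0.17131751  0.64333042 -0.74617443]
 [ 0.20585425 -0.71728063 -0.665682  ]]
{'time_s': 0.1, 'joint_pos': array([69.65751364, 19.12799903,  2.28521129, 84.00367756, -0.76749981,
       76.9638682 , -3.3512462 ]), 'joint_vel': array([-0.018954  , -0.08872887, -0.07447004,  0.01379377, -0.0692082 ,
        0.03003078, -0.05895708]), 'effort': array([ 4.12400768e-03, -6.60017323e+01,  1.37064949e+00, -4.06475151e+01,
        1.72671082e-02,  9.15027573e-03,  4.59674266e-05]), 'tool_pos': array([ 164.35722311, -628.46489425,  219.0268648 ]), 'tool_rot': array([-1.79919908e+02,  5.85660451e-03,  1.46578992e+01]), 'force': array([-0.36340533,  0.23368446,  0.95357329]), 'ft_torque': array([-0.0023872 ,  0.00435238, -0.06783342]), 'finger_force': 0.0, 'grip_width': 85.31846745502479}
```

View pics/t0.png

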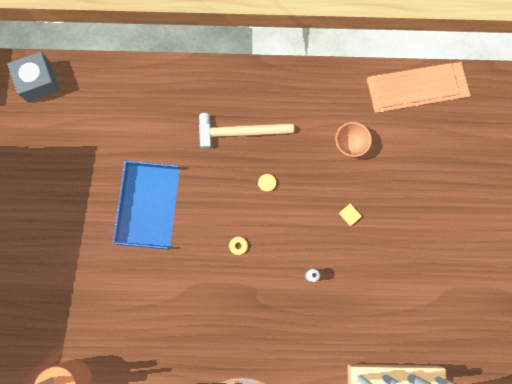

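View pics/s0.png

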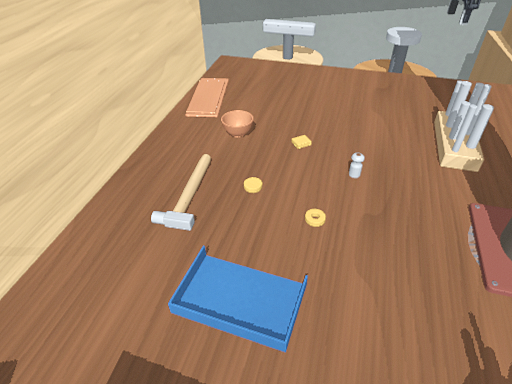

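The top view shows the tray at (147,205), open to the right (-y). The disc is at (267,182), the collar at (238,246), the plate at (350,215), the punch at (313,275), the bowl at (353,140) and the hammer at (205–293,130). Next I'll measure them.

```bash
python3 - <<'E'
from h import *
c=env.camera('top');h=cv2.cvtColor(c['frame'],cv2.COLOR_RGB2HSV)
m=cv2.inRange(h,(20,110,110),(35,255,255))
for q in cv2.findContours(m,0,2)[0]:
    if cv2.contourArea(q)<100: continue
    (u,v),s,a=cv2.minAreaRect(q); M=cv2.moments(q);u,v=M['m10']/M['m00'],M['m01']/M['m00']
    if v>350: continue
    print('brass',(u,v),ray(c,u,v,12).round(1),s,[ray(c,*p,12)[:2].round(0).tolist() for p in cv2.boxPoints(cv2.minAreaRect(q))])
m=cv2.inRange(h,(100,120,60),(125,255,255));q=max(cv2.findContours(m,0,2)[0],key=cv2.contourArea)
e=cv2.approxPolyDP(q,4,True)[:,0]
for p in e: print('tray',p,ray(c,*p,30)[:2].round(0),ray(c,*p,0)[:2].round(0))
for n,u,v,z in(('punch',313,275,60),('bowl',353.5,140,50),('hhead',205,130,26),('hend',293,128,15),('hheadlo',205,148,26),('hright',212,148,26)):print(n,ray(c,u,v,z).round(0))
E
```

```text
tray [125 161] [643. 301.] [650. 308.]
tray [114 242] [441. 314.] [443. 322.]
tray [167 248] [429. 186.] [431. 191.]
tray [178 168] [628. 168.] [635. 173.]
punch [ 370. -162.   60.]
bowl [ 704. -266.   50.]
hhead [729. 105.  26.]
hend [ 743. -119.   15.]
hheadlo [682. 104.  26.]
hright [682.  86.  26.]
```

```bash
python3 - <<'E'
from h import *
c=env.camera('top');h=cv2.cvtColor(c['frame'],cv2.COLOR_RGB2HSV)
print(h[182,267],h[215,350],h[170,267],h[130,260])
g=h[182,267].astype(int)
m=cv2.inRange(h,(int(g[0])-5,120,140),(int(g[0])+5,255,255))
for q in cv2.findContours(m,0,2)[0]:
    if cv2.contourArea(q)<80: continue
    (u,v),s,a=cv2.minAreaRect(q)
    if v>350: continue
    print('brass',(u,v),ray(c,u,v,12).round(1),s,[ray(c,*p,12)[:2].round(0).tolist() for p in cv2.boxPoints(((u,v),s,a))])
E
```

```text
[ 29  83 255] [ 29  86 255] [ 11 127 175] [ 26  48 255]
```

```bash
cat >> h.py <<'E'
def brass(c=None):
    c=c or env.camera('top');h=cv2.cvtColor(c['frame'],cv2.COLOR_RGB2HSV)
    m=cv2.inRange(h,(23,70,140),(35,255,255))
    for q in cv2.findContours(m,0,2)[0]:
        if cv2.contourArea(q)<60: continue
        (u,v),s,a=cv2.minAreaRect(q)
        if v<330 and v>60: print('brass',round(u),round(v),ray(c,u,v,12)[:2].round(1),np.round(s,1),[ray(c,*p,12)[:2].round(0).tolist() for p in cv2.boxPoints(((u,v),s,a))])
E
python3 -c "
from h import *
brass()"
```

```text
brass 238 245 [440.   15.9] [16.5 17. ] [[448.0, 44.0], [468.0, 7.0], [432.0, -12.0], [412.0, 25.0]]
brass 350 214 [ 522.9 -261.8] [17.  14.4] [[526.0, -234.0], [551.0, -262.0], [519.0, -289.0], [495.0, -262.0]]
brass 267 182 [600.7 -52.8] [16.3 16.3] [[600.0, -24.0], [630.0, -52.0], [601.0, -82.0], [571.0, -53.0]]
```

```bash
python3 -m jog '[[[0.03,0.035,-0.008,7.7],[0.06,0.07,-0.016,15.4],[0.09,0.105,-0.024,23.1],[0.12,0.14,-0.032,30.8],[0.15,0.175,-0.04,38.5],[0.18,0.21,-0.048,46.2],[0.21,0.245,-0.056,53.9],[0.24,0.28,-0.064,61.6],[0.27,0.315,-0.072,69.3],[0.3,0.35,-0.08,77]]]' 0.03
python3 -m jog '[[[0.03,0.035,0,0],[0.06,0.07,0,0],[0.09,0.105,0,0],[0.12,0.14,-0.02,0],[0.137,0.157,-0.05,0],[0.137,0.157,-0.08,0],[0.137,0.157,-0.1,0],[0.137,0.157,-0.11,0],[0.137,0.157,-0.11,0],[0.137,0.157,-0.11,0]]]'
```

```text
time_s: 1.25
tool_pos: [465.4, -277.4, 139.7]
tool_rot: [180.0, 0.0, 92.0]
force: [0.2, -0.5, 0.7]
grip_width: 29.7
finger_force: 0.0
time_s: 2.25
tool_pos: [602.0, -122.1, 30.8]
tool_rot: [179.9, 0.0, 91.6]
force: [-0.0, 0.1, 0.4]
grip_width: 30.0
finger_force: 0.0
```

```bash
python3 -m jog '[[[0,0,-0.003,0],[0,0,-0.006,0],[0,0,-0.009,0],[0,0,-0.011,0],[0,0,-0.011,0],[0,0,-0.011,0]]]'
python3 - <<'E'
from h import *
c=shot('side','x.png')
cv2.imwrite('pics/s1.png',cv2.resize(cv2.imread('pics/x.png')[110:260,180:380],None,fx=4,fy=4,interpolation=cv2.INTER_CUBIC))
E
```

```text
time_s: 2.85
tool_pos: [601.4, -121.8, 18.8]
tool_rot: [-180.0, -0.0, 91.7]
force: [-0.0, -0.6, 0.1]
grip_width: 29.9
finger_force: 0.0
```

View pics/s1.png

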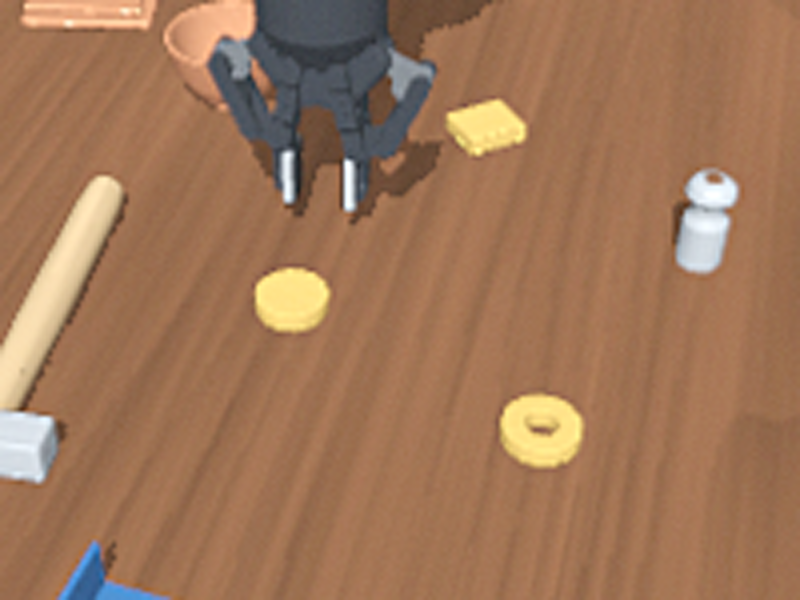

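The fingers straddle the disc's line just above the bench, and the disc is dead ahead at (292,300) in the crop. Pushing the disc now.

```bash
python3 -m jog '[[[0,0.014,-0.002,0],[-0.001,0.028,-0.002,0],[-0.001,0.042,-0.002,0],[-0.002,0.056,-0.002,0],[-0.003,0.07,-0.002,0],[-0.003,0.084,-0.002,0],[-0.004,0.098,-0.002,0],[-0.005,0.112,-0.002,0],[-0.005,0.126,-0.002,0],[-0.006,0.14,-0.002,0]]]'
python3 -m jog '[[[-0.001,0.014,0,0],[-0.001,0.028,0,0],[-0.002,0.042,0,0],[-0.003,0.056,0,0],[-0.003,0.07,0,0],[-0.004,0.084,0,0],[-0.004,0.096,0,0],[-0.005,0.106,0,0],[-0.005,0.113,0,0],[-0.005,0.116,0,0]]]'
python3 -c "
from h import *
brass()"
```

```text
time_s: 3.9
tool_pos: [595.5, 19.3, 16.8]
tool_rot: [180.0, -0.0, 91.7]
force: [0.5, -0.8, 0.4]
grip_width: 30.0
finger_force: 0.0
time_s: 4.9
tool_pos: [590.3, 135.0, 16.8]
tool_rot: [-180.0, -0.0, 91.7]
force: [-0.2, -0.4, 0.3]
grip_width: 30.0
finger_force: 0.0
```

```bash
python3 -c "
from h import *
c=shot('top','t1.png');brass(c)"
```

```text
(no output)
```

View pics/t1.png

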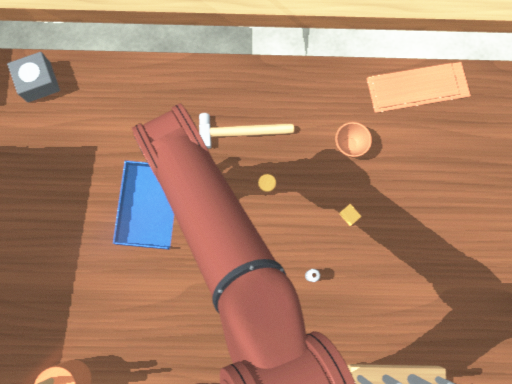

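```bash
python3 -c "
from h import *
c=shot('side','s2.png')"
```

```text
(no output)
```

View pics/s2.png

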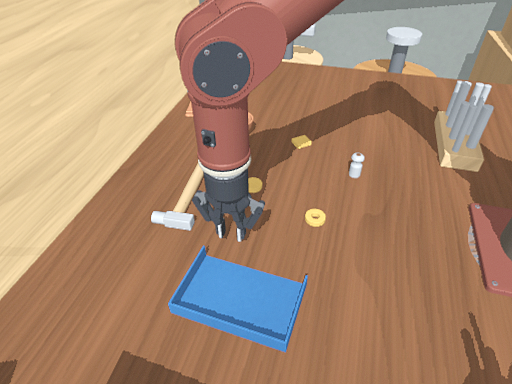

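```bash
python3 -c "
from h import *
c=env.camera('side')
for z in(0,10,20):
  print(z,[ray(c,180+u/4,110+v/4,z).round(0)[:2] for u,v in((290,203),(350,208))],[ray(c,u,v,z).round(0)[:2] for u,v in((222,237),(239,240))], ray(c,253,185,z))
for u,v in((222,234),(239,237)):
  d=c['depth'][v,u];p=np.array(c['R']).T@(np.linalg.solve(c['K'],[u,v,1])*d-np.ravel(c['t']));print(p.round(1))
"
```

```text
0 [array([ 630., -150.]), array([ 591., -155.])] [array([618., 118.]), array([581., 116.])] [601.49350132 -57.5524844    0.        ]
10 [array([ 626., -137.]), array([ 587., -142.])] [array([614., 126.]), array([578., 125.])] [598.07596945 -46.48898802  10.        ]
20 [array([ 622., -125.]), array([ 584., -129.])] [array([610., 134.]), array([575., 133.])] [594.65843758 -35.42549165  20.        ]
[606.1 141.7  38.6]
[570.1 144.2  43.3]
```

The fingers passed over the disc, which is still at (253,185) in the side view, so the tips are higher than assumed. I'll probe downward for bench contact here.

```bash
for i in 1 2; do python3 -m jog '[[[0,0,-0.002,0],[0,0,-0.004,0],[0,0,-0.004,0]]]' | egrep 'tool_pos|force|width|time'; done
```

```text
time_s: 5.4
tool_pos: [590.2, 133.7, 12.4]
force: [-0.0, -0.1, 0.5]
grip_width: 29.8
finger_force: 0.0
time_s: 5.7
tool_pos: [590.2, 134.1, 8.4]
force: [-0.3, 0.1, 0.5]
grip_width: 29.9
finger_force: 0.0
```

```bash
for i in 1 2 3; do o=$(python3 -m jog '[[[0,0,-0.0015,0],[0,0,-0.003,0],[0,0,-0.003,0]]]'); echo "$o" | egrep 'tool_pos|^force'; done
```

```text
tool_pos: [590.3, 134.2, 5.6]
force: [0.3, 0.5, -0.5]
tool_pos: [590.3, 134.1, 2.5]
force: [-0.3, -0.4, -0.0]
tool_pos: [590.3, 134.1, -0.4]
force: [0.2, -0.6, -0.3]
```

```bash
for i in 1 2 3; do python3 -m jog '[[[0,0,-0.001,0],[0,0,-0.002,0],[0,0,-0.002,0]]]' | egrep 'tool_pos|^force'; done
python3 -c "
from h import *
c=shot('side','x.png')
cv2.imwrite('pics/s3.png',cv2.resize(cv2.imread('pics/x.png')[170:270,180:300],None,fx=5,fy=5,interpolation=cv2.INTER_CUBIC))"
```

```text
tool_pos: [590.3, 134.2, -2.3]
force: [0.4, 0.4, -0.0]
tool_pos: [590.3, 134.1, -4.4]
force: [0.3, -0.3, 0.4]
tool_pos: [590.3, 134.1, -6.4]
force: [-0.4, 0.3, -0.9]
```

View pics/s3.png

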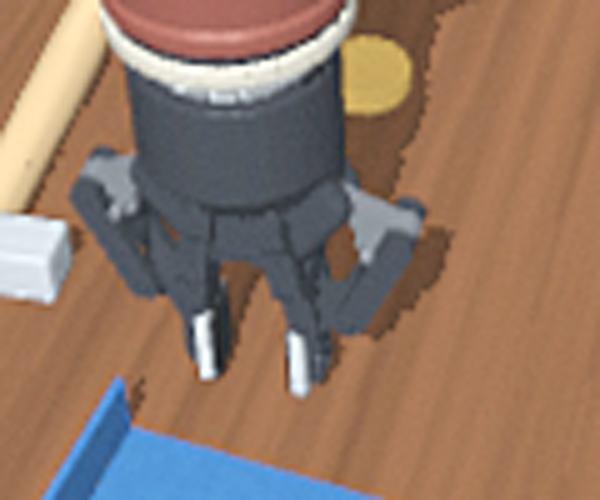

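```bash
python3 -c "
from h import *
c=env.camera('side')
def P(u,v):
  d=c['depth'][v,u];return (np.array(c['R']).T@(np.linalg.solve(c['K'],[u,v,1])*d-np.ravel(c['t']))).round(0)
for u,v in((221,245),(240,248)):
  for k in (-8,-5,-3,-2,-1,0,1,2,4): print(v+k,c['frame'][v+k,u],P(u,v+k))
for z in (0,5,10,15,20): print(z,ray(c,221,245.5,z).round(0),ray(c,240,249,z).round(0))
"
```

```text
237 [197 204 211] [607. 145.  34.]
240 [240 247 253] [607. 147.  27.]
242 [245 253 255] [608. 146.  19.]
243 [244 253 255] [608. 146.  16.]
244 [247 255 255] [609. 146.  13.]
245 [198 201 207] [612. 139.   1.]
246 [147 104  74] [612. 140.  -1.]
247 [154 109  78] [610. 145.   2.]
249 [159 112  81] [608. 149.   1.]
240 [198 204 209] [568. 144.  35.]
243 [216 225 228] [569. 145.  26.]
245 [213 221 226] [569. 145.  21.]
246 [212 221 227] [569. 145.  17.]
247 [225 235 242] [570. 144.  13.]
248 [204 215 223] [569. 145.  11.]
249 [168 150 143] [571. 140.   2.]
250 [158 110  77] [571. 141.   0.]
252 [159 116  84] [569. 146.   0.]
0 [612. 140.   0.] [572. 139.   0.]
5 [610. 144.   5.] [570. 142.   5.]
10 [608. 148.  10.] [569. 146.  10.]
15 [607. 151.  15.] [567. 150.  15.]
20 [605. 155.  20.] [566. 154.  20.]
```

The tips are about 9 mm above the bench at a reported z of -6, so the z reading is offset. I'll probe a bit further.

```bash
for i in 1 2 3; do python3 -m jog '[[[0,0,-0.001,0],[0,0,-0.002,0],[0,0,-0.002,0]]]' | egrep 'tool_pos|^force'; done
python3 -c "
from h import *
c=env.camera('side')
def P(u,v):
  d=c['depth'][v,u];return (np.array(c['R']).T@(np.linalg.solve(c['K'],[u,v,1])*d-np.ravel(c['t']))).round(0)
for u,v in((221,249),(239,252)):
  for k in range(-4,4): print(v+k,c['frame'][v+k,u],P(u,v+k))
"
```

```text
tool_pos: [590.4, 134.1, -8.4]
force: [0.2, -0.3, -0.2]
tool_pos: [590.3, 134.1, -10.4]
force: [-0.3, -0.1, 0.9]
tool_pos: [590.5, 134.2, -11.8]
force: [-1.4, -1.2, 4.8]
245 [244 254 255] [610. 144.   7.]
246 [239 253 255] [610. 145.   5.]
247 [193 188 192] [611. 143.  -0.]
248 [153 100  65] [609. 147.   1.]
249 [158 111  80] [609. 148.  -0.]
250 [161 115  86] [607. 152.   2.]
251 [164 118  86] [606. 155.   2.]
252 [164 117  85] [606. 157.   1.]
248 [232 242 249] [572. 144.   9.]
249 [237 250 255] [572. 145.   8.]
250 [196 198 202] [573. 142.   1.]
251 [157 113  84] [572. 144.   1.]
252 [160 112  82] [571. 147.   1.]
253 [160 115  85] [570. 149.   1.]
254 [160 116  85] [570. 152.   1.]
255 [160 115  84] [569. 155.   2.]
```

Contact is at a reported z of about -11.5, so I'll push at -8. Returning behind the disc.

```bash
python3 -m jog '[[[0,0,0.03,0],[0,-0.02,0.06,0],[0.002,-0.065,0.06,0],[0.004,-0.11,0.06,0],[0.006,-0.155,0.06,0],[0.008,-0.2,0.06,0],[0.01,-0.246,0.06,0],[0.01,-0.246,0.03,0],[0.01,-0.246,0.01,0],[0.01,-0.246,0.006,0]]]'
python3 -m jog '[[[0,0,-0.002,0],[0,0,-0.002,0],[0,0.01,-0.002,0],[0,0.02,-0.002,0],[-0.001,0.032,-0.002,0],[-0.002,0.044,-0.002,0],[-0.002,0.056,-0.002,0],[-0.003,0.068,-0.002,0],[-0.003,0.08,-0.002,0],[-0.004,0.09,-0.002,0]]]'
python3 -c "
from h import *
c=shot('side','s4.png')"
```

```text
time_s: 9.55
tool_pos: [598.5, -112.0, -8.7]
tool_rot: [-179.8, -0.1, 91.6]
force: [-0.1, -0.3, -0.7]
grip_width: 30.3
finger_force: 0.0
time_s: 10.55
tool_pos: [596.5, -20.5, -8.1]
tool_rot: [180.0, -0.0, 91.7]
force: [-0.1, -1.3, 1.2]
grip_width: 29.8
finger_force: 0.9
```

View pics/s4.png

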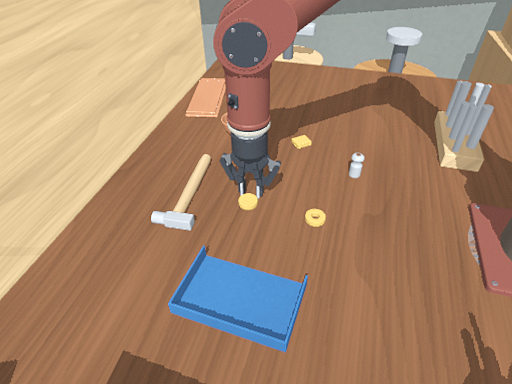

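The disc is now nested between the fingers at (248,201) and moving. Continuing into the tray.

```bash
python3 -m jog '[[[-0.001,0.014,0,0],[-0.001,0.028,0,0],[-0.002,0.042,0,0],[-0.002,0.056,0,0],[-0.003,0.07,0,0],[-0.003,0.084,0,0],[-0.004,0.098,0,0],[-0.004,0.112,0,0],[-0.005,0.126,0,0],[-0.005,0.14,0,0]]]'|egrep 'pos|^force'
python3 -m jog '[[[-0.001,0.014,0,0],[-0.001,0.028,0,0],[-0.002,0.042,0,0],[-0.002,0.056,0,0],[-0.003,0.07,0,0],[-0.003,0.084,0,0],[-0.004,0.096,0,0],[-0.004,0.106,0,0],[-0.005,0.112,0,0],[-0.005,0.115,0,0]]]'|egrep 'pos|^force'
python3 -c "
from h import *
c=shot('side','s5.png')"
```

```text
tool_pos: [591.2, 119.3, -8.3]
force: [-0.2, -0.7, 0.4]
tool_pos: [586.3, 233.9, -8.2]
force: [0.2, -2.0, -0.0]
```

View pics/s5.png

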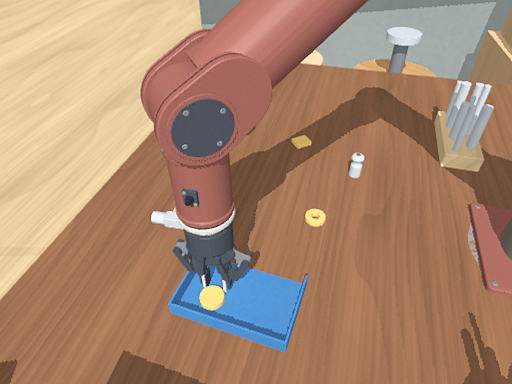

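The disc is in the tray at (212,298), near the back wall. Next is the collar.

```bash
python3 -m jog '[[[0.001,-0.04,0,0],[0.002,-0.08,0.02,0],[-0.015,-0.11,0.05,-2],[-0.04,-0.145,0.06,-4],[-0.065,-0.18,0.06,-6],[-0.09,-0.215,0.06,-9],[-0.12,-0.245,0.06,-12],[-0.145,-0.265,0.06,-13.7],[-0.158,-0.274,0.05,-13.7],[-0.158,-0.274,0.03,-13.7]]]'
python3 -m jog '[[[0,0,-0.01,0],[0,0,-0.02,0],[0,0,-0.026,0],[0,0,-0.03,0],[0,0,-0.03,0]]]'
python3 -c "
from h import *
c=env.camera('side');h=cv2.cvtColor(c['frame'],cv2.COLOR_RGB2HSV)
m=cv2.inRange(h,(20,70,120),(35,255,255));m[:,:280]=0;m[:,335:]=0;m[:190]=0;m[260:]=0
q=max(cv2.findContours(m,0,2)[0],key=cv2.contourArea);(u,v),s,a=cv2.minAreaRect(q);print(u,v,s,ray(c,u,v,8))
cv2.imwrite('pics/s6.png',cv2.resize(cv2.cvtColor(c['frame'],4)[120:260,240:400],None,fx=4,fy=4))"
```

```text
time_s: 13.65
tool_pos: [427.7, -43.4, 22.6]
tool_rot: [179.9, 0.1, 77.7]
force: [-0.3, -0.4, -0.5]
grip_width: 29.8
finger_force: 0.0
time_s: 14.15
tool_pos: [428.4, -40.5, -8.5]
tool_rot: [-180.0, -0.0, 78.0]
force: [0.9, 0.3, -0.4]
grip_width: 30.1
finger_force: 0.0
315.0 217.5 (17.0, 20.0) [439.7023293   19.83929994   8.        ]
```

View pics/s6.png

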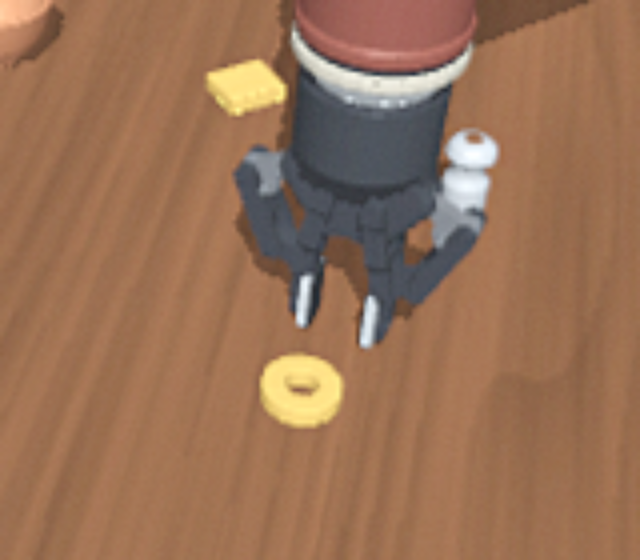

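The fingers are lined up behind the collar at (302,390) in the crop. Pushing it into the tray.

```bash
python3 -m jog '[[[0.003,0.014,0,0],[0.006,0.028,0,0],[0.009,0.042,0,0],[0.012,0.056,0,0],[0.015,0.07,0,0],[0.018,0.084,0,0],[0.021,0.098,0,0],[0.024,0.112,0,0],[0.027,0.126,0,0],[0.03,0.14,0,0]]]'|egrep 'pos|^force'
python3 -m jog '[[[0.003,0.014,0,0],[0.006,0.028,0,0],[0.009,0.042,0,0],[0.012,0.056,0,0],[0.015,0.07,0,0],[0.018,0.084,0,0],[0.021,0.098,0,0],[0.024,0.112,0,0],[0.027,0.126,0,0],[0.029,0.134,0,0]]]'|egrep 'pos|^force'
python3 -c "
from h import *
c=shot('side','s7.png')"
```

```text
tool_pos: [458.9, 99.7, -7.7]
force: [0.3, -0.2, -0.5]
tool_pos: [487.5, 235.1, -8.2]
force: [0.4, -1.0, -0.1]
```

View pics/s7.png

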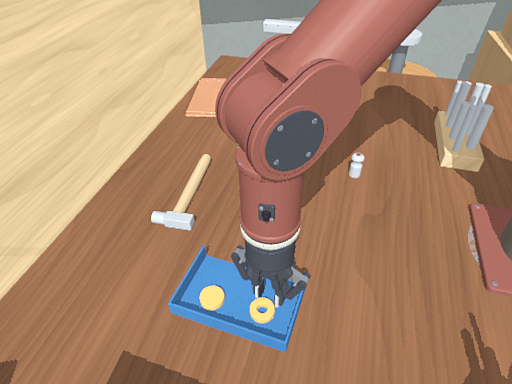

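The collar is in the tray at (262,309) and the disc at (212,298), with clear space between them. Next is the plate.

```bash
python3 -m jog '[[[-0.008,-0.04,0,0],[-0.016,-0.08,0.02,0],[-0.01,-0.12,0.05,2],[-0.002,-0.165,0.07,4],[0.002,-0.21,0.07,6],[0.006,-0.255,0.07,8],[0.01,-0.3,0.07,10],[0.014,-0.345,0.07,10],[0.018,-0.39,0.07,10],[0.022,-0.435,0.07,10]]]'|egrep 'pos|rot|^force'
python3 -m jog '[[[0.004,-0.045,0,0],[0.008,-0.09,0,0],[0.011,-0.125,-0.01,0],[0.011,-0.125,-0.04,0],[0.011,-0.125,-0.055,0],[0.011,-0.125,-0.062,0],[0.011,-0.125,-0.066,0],[0.011,-0.125,-0.07,0],[0.011,-0.125,-0.07,0]]]'
python3 -c "
from h import *
c=shot('side','x.png')
cv2.imwrite('pics/s8.png',cv2.resize(cv2.imread('pics/x.png')[60:200,220:380],None,fx=4,fy=4))"
```

```text
tool_pos: [509.3, -203.9, 61.9]
tool_rot: [180.0, 0.0, 87.9]
force: [0.6, 0.4, -0.6]
time_s: 18.15
tool_pos: [520.9, -326.4, -7.8]
tool_rot: [180.0, 0.0, 88.0]
force: [0.5, 0.8, 0.1]
grip_width: 29.8
finger_force: 0.0
```

View pics/s8.png

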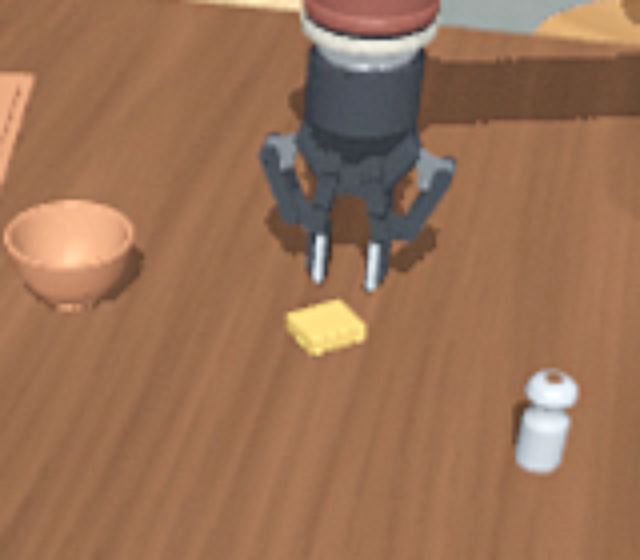

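The fingers are square behind the plate at (327,327) in the crop, clear of the bowl and punch. That was the last picture of my allowance (I've in fact viewed one over), so from here I'll check with numbers only.

```bash
cat >> h.py <<'E'
def sb():
    c=env.camera('side');h=cv2.cvtColor(c['frame'],cv2.COLOR_RGB2HSV)
    m=cv2.inRange(h,(20,70,110),(35,255,255));m[:,:185]=0;m[:,335:]=0;m[:120]=0
    for q in cv2.findContours(m,0,2)[0]:
        if cv2.contourArea(q)<40: continue
        (u,v),s,a=cv2.minAreaRect(q);print(round(u),round(v),np.round(s),ray(c,u,v,9).round(0)[:2],'poly12',[ray(c,*p,12)[:2].round(0).tolist() for p in cv2.approxPolyDP(q,2,True)[:,0]])
E
python3 -m jog '[[[0,0.014,0,0],[0.001,0.028,0,0],[0.001,0.04,0,0],[0.002,0.052,0,0],[0.002,0.064,0,0],[0.002,0.076,0,0],[0.003,0.088,0,0],[0.003,0.1,0,0],[0.003,0.112,0,0],[0.004,0.124,0,0]]]'|egrep 'pos|^force'
python3 -c "
from h import *
sb()"
```

```text
tool_pos: [524.4, -201.9, -8.2]
force: [-0.4, -2.7, 0.8]
262 310 [24. 23.] [493. 263.] poly12 [[503.0, 244.0], [513.0, 259.0], [509.0, 277.0], [498.0, 287.0], [481.0, 285.0], [472.0, 273.0], [475.0, 252.0], [487.0, 243.0]]
212 298 [23. 23.] [585. 263.] poly12 [[596.0, 244.0], [606.0, 259.0], [600.0, 276.0], [587.0, 287.0], [571.0, 284.0], [562.0, 270.0], [567.0, 251.0], [576.0, 242.0]]
294 159 [13. 19.] [ 525. -175.] poly12 [[520.0, -202.0], [553.0, -179.0], [531.0, -137.0], [498.0, -167.0]]
```

```bash
for i in 1; do python3 -m jog '[[[0,0.014,0,0],[0.001,0.028,0,0],[0.001,0.042,0,0],[0.002,0.056,0,0],[0.002,0.07,0,0],[0.003,0.084,0,0],[0.003,0.098,0,0],[0.004,0.112,0,0],[0.004,0.126,0,0],[0.004,0.14,0,0]]]'|egrep 'pos|^force'; done
python3 -m jog '[[[0,0.014,0,0],[0.001,0.028,0,0],[0.001,0.042,0,0],[0.002,0.056,0,0],[0.002,0.07,0,0],[0.003,0.084,0,0],[0.003,0.098,0,0],[0.004,0.112,0,0],[0.004,0.126,0,0],[0.004,0.14,0,0]]]'|egrep 'pos|^force'
python3 -c "
from h import *
sb()"
```

```text
tool_pos: [528.4, -61.6, -8.2]
force: [0.0, -1.0, 0.1]
tool_pos: [532.4, 78.3, -8.2]
force: [-0.5, -1.7, -0.6]
262 310 [24. 23.] [493. 263.] poly12 [[503.0, 244.0], [513.0, 259.0], [509.0, 277.0], [498.0, 287.0], [481.0, 285.0], [472.0, 273.0], [475.0, 252.0], [487.0, 243.0]]
212 298 [23. 23.] [585. 263.] poly12 [[596.0, 244.0], [606.0, 259.0], [600.0, 276.0], [587.0, 287.0], [571.0, 284.0], [562.0, 270.0], [567.0, 251.0], [576.0, 242.0]]
263 237 [17. 23.] [534. 104.] poly12 [[530.0, 77.0], [561.0, 102.0], [537.0, 137.0], [507.0, 110.0]]
```

```bash
python3 -m jog '[[[0,0.014,0,0],[0.001,0.028,0,0],[0.001,0.042,0,0],[0.002,0.056,0,0],[0.002,0.07,0,0],[0.003,0.084,0,0],[0.003,0.096,0,0],[0.003,0.106,0,0],[0.003,0.114,0,0],[0.003,0.118,0,0]]]'|egrep 'pos|^force'
python3 -m jog '[[[0,-0.02,0,0],[0,-0.05,0,0],[0,-0.09,0.03,0],[0,-0.13,0.07,0],[0,-0.17,0.11,0],[0,-0.21,0.15,0],[0,-0.25,0.18,0],[0,-0.295,0.18,0],[0,-0.34,0.18,0],[0,-0.385,0.18,0]]]'|egrep 'time|pos|^force'
python3 -c "
from h import *
sb();c=env.camera('side');h=cv2.cvtColor(c['frame'],cv2.COLOR_RGB2HSV)
m=cv2.inRange(h,(100,120,60),(125,255,255));q=max(cv2.findContours(m,0,2)[0],key=cv2.contourArea)
print('tray',[(p.tolist(),ray(c,*p,0)[:2].round(0).tolist()) for p in cv2.approxPolyDP(q,3,True)[:,0]])
"
```

```text
tool_pos: [535.3, 196.1, -8.2]
force: [0.0, -1.4, 0.5]
time_s: 23.3
tool_pos: [535.5, -190.7, 172.9]
force: [0.8, 0.1, 0.5]
262 310 [24. 23.] [493. 263.] poly12 [[507.0, 247.0], [514.0, 263.0], [506.0, 282.0], [494.0, 288.0], [480.0, 284.0], [471.0, 269.0], [475.0, 252.0], [491.0, 242.0]]
212 298 [23. 23.] [585. 263.] poly12 [[596.0, 244.0], [606.0, 263.0], [600.0, 276.0], [587.0, 287.0], [571.0, 284.0], [562.0, 270.0], [567.0, 251.0], [576.0, 242.0]]
244 284 [20. 23.] [537. 221.] poly12 [[532.0, 195.0], [563.0, 219.0], [541.0, 250.0], [511.0, 227.0]]
tray [([203, 246], [647.0, 151.0]), ([168, 303], [658.0, 288.0]), ([171, 312], [645.0, 303.0]), ([285, 351], [439.0, 318.0]), ([306, 275], [433.0, 166.0]), ([301, 284], [438.0, 188.0]), ([206, 256], [632.0, 173.0])]
```

```bash
python3 -m jog '[[[0,0,0,0],[0,0,0,0],[0,0,0,0]]]'|egrep 'pos'; python3 -c "
from workcell import env
print(env.close_job())"
```

```text
tool_pos: [535.7, -186.9, 171.8]
the job is handed in; nothing more can be done
None
```

The disc, collar and plate measure as flat and wholly inside the tray (plate about 14 mm in from the open side), the arm is clear and the job is handed in at about 24 s; the bowl, punch and hammer weren't re-measured, but nothing suggests they were touched, and I viewed 11 pictures against the limit of 10.

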